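# Load a large cylindrical cell into the guarded test bay

### The arm

A 6-joint arm with a two-finger parallel gripper is mounted at the origin on the work surface. World frame = base frame: x ahead of the robot, y to its left, z up, the work surface at z = 0. Lengths are in mm, angles in rad, forces in N, time in s.
With the tool pointing down it reaches from about 350 to 875 mm from the base axis. Payload 4.2 kg.
Tool frame: the origin (TCP) lies on the mounting face of the last link; the fingertips stand 173 mm ahead of it and the grasp point (between the pads) lies grip_point_offset ahead of it (grip_point_offset is the distance from the TCP to the grasp point, in mm); z points along the fingers, y is the line along which they close (so a half turn about z gives the same grasp; the last joint's range is limited). The gripper opens to 85 mm and grips with 20 to 120 N. Pads are 22 mm wide; open, the fingers measure 114 mm over their backs; the gripper's body (76 mm by 85 mm) begins 54 mm behind the grasp point. The pads swing forward as they close: fully open they stand 13 mm farther back than shut.
Start: joints at [-1.022, 0.385, 0.008, 0, -1.194, -0.259], TCP at [178.617, -598.912, 404.712] pointing down, gripper open.
Joint ranges: [-3.14, 3.14], [-1.21, 2.06], [-1.07, 1.41], [-3.16, 2.05], [-2.99, -0.16], [-3.1, 3.1]. Speed limits (rad/s): [2.79, 2.79, 3.14, 3.14, 3.14, 3.14].

### API

Orientations are given as a unit quaternion [x, y, z, w].
In Python, from bench import read_state, get_image, job_done, recognise, place_of, grip_point_offset gives the robot as it stands. The module is installed in compiled form; this text tells all that it offers.
- The arm moves only by the tool carry_out, never from a script. Its arguments are lists of equal length, an entry for each row: "slide": the shift along the tool's x, y, z in m, a list of three; "roll": the turn about the tool's z in degrees; "claw": the finger opening in m, from 0 to 0.0854. A call has 1 to 8 rows; each row is the pose to reach, as a shift and turn from the pose commanded when the call began, along the tool's axes at that moment; what a row does not reach only later rows make up. A row lasts 1/8 s, in which the tool goes at most 62.5 mm and 10.7 degrees, less where a joint would pass 70% of its speed; a pose out of reach is approached as far as the arm can. A call with a gripper value outside its range is refused whole. The fingers move at their own pace and stop on an object; the grip force is fixed at half the most. Time passes only in rows, so rows that repeat a pose let the fingers close. It gives the time, the measured TCP pose, the force, the opening and the grip force at its end, in the units of the state.
- read_state(): the state, without advancing time (a new reading comes with each control period).
- get_image(name): name is "side" or "top"; returns a dict with "img" (420x560x3 uint8, red, green, blue), "z_map" (420x560 float32, mm along the optical axis (not along the pixel's ray), 0 where there is no reading), "mtx" (3x3 intrinsics, pixels), "k1" (the pictures are not rectified: a ray, as slopes to the right and down, at radius r is drawn at 1 + k1 r^2 times it, then the intrinsics apply), "world_from_camera" (4x4, takes a point from camera to world coordinates). Camera axes: x right, y up, looking along -z (the intrinsics and any distortion apply to the point x, -y, -z); pixel columns grow to the right and rows downward; lengths in mm; the calibration is good to about 2 mm. A picture is of the moment at which its call begins.
- job_done(): hands the job in; it is judged then, once.
Trained networks look in a picture, given as the dict that the camera call returned (one of the last four; its "shot" number tells which), for a name from the list of things; names that differ only in an ending like _2 or _b are one class to them, and where a whole thing is asked for, a point or a joint stands for the part that bears it (a point fixed in the world has none). Each returns a list of dicts, best first, with "conf" (0 to 1); they miss things now and then, are a little off and sometimes report something else, mostly with a low value. They report only what shows in the picture. A call takes as long as a camera call. They do not tell look-alikes from the thing itself.
- recognise(picture, thing): "at" ([column, row] in pixels, amid what is visible of it).
- place_of(picture, thing): "at" ([column, row] in pixels: a listed point, or the origin of a listed thing).
The state is a dict: "clock": time; "joints": joint angles; "joint_vel": joint speeds; "joint_efforts": joint torques, N m; "position": TCP position; "ee_rot": TCP orientation; "contact_force": force on the tool from outside, world axes, zero at the start; "wrist_torque": the same for the moment, N m; "gripper_width": finger opening in mm; "grasp_force": force on a finger pad.
Only numpy, scipy, OpenCV 4.12 (cv2) and the standard library are available. Lean on these libraries where they do the work, as an engineer would, in place of code of your own. Each camera call takes 0.05 s, during which the arm holds its last target. There are 200 camera calls.

### The job

Get the long cell into the test bay: slide back the bolt that locks the clear guard, then swing the guard right up until it stands open by itself. Take the long cell from its rest and load it flat end first: push that end in under the steel hood at a slant so that it presses the spring contact back, then tip the capped end down and press the cell home, so that it lies level in both saddles with its cap against the brass contact. Do not force anything, leave the guard standing open for the temperature probe, and leave the other cells and things where they are.

Things in the scene. Friction and masses are not known exactly. Their poses are not given: they have to be found in the camera images.
- cell: the long cell, longest of the three: grey cylinder 38 mm across, 122 mm long (118 mm sleeve, then a steel cap 18 mm across standing out 4 mm; other end flat), about 0.33 kg. Origin at its centre on its axis; x runs out of the capped end. It starts level, 35 mm up, in a black rest: plate 130 x 56 x 6 mm, V saddles 38 mm either side of the middle, 64 mm between them open for fingers
- cell_cap (a point): centre of the outer face of the long cell's cap, 61 mm from the cell's centre along its x; same axes. At the start the cap points roughly away from the robot
- test_bay: the test bay, fixed to the table; origin under it, below bay_seat, axes as bay_seat. Black plate 10 mm thick, x from -116 to 108 mm, y +-80 mm. White spring block at the near end: x -113 to -85, y +-72, top 74 mm up. Two hinge posts at x = 94, y = +-58, 72 mm up
- bay_seat (a point): where the centre of the loaded cell belongs, 41 mm above the table. x runs along the bay from the spring end to the brass contact, roughly away from the robot; y to the left across the bay; z up. Two white V saddles, 12 mm wide, at x = -38 and +38 mm carry the cell with its underside 22 mm up; 64 mm between them are open down to the 10 mm plate
- hood_edge (a point): middle of the lower edge of the steel hood above the spring contact, at x = -50 mm from bay_seat and 27 mm above the cell axis; axes as bay_seat. The hood is 56 mm wide and 6 mm thick and goes back to the spring block. A loaded cell reaches 11 mm under it with 8 mm to spare, so the cell cannot go in level from above
- brass_face (a point): centre of the fixed brass contact's face, 61 mm from bay_seat along x; axes as bay_seat. The block is 40 mm wide and its top is 10 mm above this point, so the tipped-up cap has to pass above it and come down in front of it
- spring_face (a point): centre of the face of the sprung brass contact disc, 26 mm across, on the cell axis; it moves with the plunger: x = -53 mm from bay_seat when free, -61 mm with the cell home. Axes as bay_seat
- plunger (a joint): travel of the spring contact towards the spring block, m: 0 free, 0.008 with the cell home, 0.024 fully in. Force about 4 N at the start, 8 N with the cell home, 13 N at 0.018
- bolt (a joint): travel of the locking bolt, m: near 0 it lies over the guard's tab and locks the guard; it clears the tab at 0.027 and stops at 0.034 fully back. It slides along the bay's +y and stays where it is left; about 2.5 N
- bolt_knob (a point): middle of the bolt's upright steel knob, 16 mm across, from 19 mm below to 16 mm above this point; moves with the bolt; axes as bay_seat. The 10 mm rod under it runs along y, its top 17 mm below this point. Staples on the rod, tops 13 mm below this point, 11 to 19 mm to -y and 45 to 53 mm to +y of the shut knob. It stands 99 mm to -x of bay_seat
- guard (a joint): opening of the clear guard, rad: 0 shut, flat over the bay; 1.57 upright; stops at 1.75. Stiff hinge: it stays where it is left; 3 to 4 N at the handle
- guard_handle (a point): middle of the guard's steel bar handle: round, 12 mm across, 80 mm long along y, its axis 35.5 mm off the guard's upper face; moves and turns with the guard (shut: axes as bay_seat). The guard is a clear panel 156 x 130 x 5 mm, top 80 mm up when shut. It ends 16 mm beyond the bar; from there a steel tab 20 mm wide, 45 mm to -y, goes on 44 mm under the bolt
- guard_hinge (a point): a point on the guard's hinge line, which runs across the bay along the bay's y at the far (+x) end, 77.5 mm above the table; shut, the handle lies 140 mm towards the robot and 38 mm above it
- short_cell1: a short cell, 32 mm in diameter, 70 mm long, on a rest of its own; leave it. Origin at its centre
- short_cell2: another such short cell; leave it. Origin at its centre
- tape_roll: black tape roll lying flat, 72 mm across, 19 mm high; origin under its centre; leave it
- screwdriver: screwdriver lying on the table, 190 mm long, 26 mm thick; origin under its middle; leave it
- pliers: pliers lying on the table, 160 mm long; origin near their pivot; leave them
- multimeter: multimeter lying on its back, 185 x 92 x 57 mm; origin under its centre; leave it
Things that resemble listed ones, but are neither listed nor needed, are in the scene too. What is shaped like the cell but orange, pink or purple is not meant.

How it is judged:
By the outcome, as a careful person would: the job done as asked, in the order asked, and still so for the second after the job is handed in, with the robot touching nothing.
It also fails if it takes over 64 s, if anything falls off the work surface, if the arm or the gripper's body presses on something with over 40 N, if the wrist force passes 120 N, or if a joint passes its speed limit or range.

## Working session

There is one attempt and no reset: what is moved stays moved. The work goes in short steps, Python scripts to look and compute and a tool call to move; the robot and the scene stay as the last step left them, time stands still between calls to the robot, and variables do not carry over. Pictures are saved under pics/ and viewed, at most 10 in all, crops included, and the job is handed in when it is done.

Besides the shell and the picture viewer there is one more tool, called after "Emit:" as name([rows], argument=value, ...), one row to a line, values as JSON. carry_out: Moves the arm, as the interface text tells. Its arguments: {"type":"object","properties":{"slide":{"type":"array"},"roll":{"type":"array"},"claw":{"type":"array"}},"required":["slide","roll","claw"]}

```bash
mkdir -p pics
cat > h.py <<'E'
import numpy as np, cv2
from bench import *
from scipy.spatial.transform import Rotation as R
def ray(p,uv):
    K=p["mtx"];k=p["k1"]
    s=np.array([(uv[0]-K[0,2])/K[0,0],(uv[1]-K[1,2])/K[1,1]]);d=s.copy()
    for _ in range(20): s=d/(1+k*(s@s))
    T=np.array(p["world_from_camera"]); return T[:3,3],T[:3,:3]@np.array([s[0],-s[1],-1.])
def at_z(p,uv,z):
    o,d=ray(p,uv); return o+d*(z-o[2])/d[2]
def depth(p,uv,w=2):
    c,r=int(round(uv[0])),int(round(uv[1])); a=p["z_map"][max(r-w,0):r+w+1,max(c-w,0):c+w+1]; a=a[a>0]
    if not len(a): return None
    o,d=ray(p,uv); return o+d*np.median(a)
def proj(p,X):
    T=np.linalg.inv(np.array(p["world_from_camera"])); c=T[:3,:3]@np.array(X)+T[:3,3]
    s=np.array([c[0],-c[1]])/-c[2]; s=s*(1+p["k1"]*(s@s)); K=p["mtx"]
    return np.array([K[0,0]*s[0]+K[0,2],K[1,1]*s[1]+K[1,2]])
def tri(p,a,q,b):
    A=[];B=[]
    for P,u in((p,a),(q,b)):
        o,d=ray(P,u);d=d/np.linalg.norm(d);M=np.eye(3)-np.outer(d,d);A.append(M);B.append(M@o)
    A=np.array(A);B=np.array(B);x=np.linalg.solve(A.sum(0),B.sum(0))
    return x,max(np.linalg.norm(A[i]@x-B[i]) for i in(0,1))
def save(p,n,box=None,f=1):
    im=p["img"][:,:,::-1]
    if box: im=im[box[1]:box[3],box[0]:box[2]]
    cv2.imwrite("pics/"+n,cv2.resize(im,None,fx=f,fy=f,interpolation=cv2.INTER_CUBIC))
def pose():
    s=read_state();return np.array(s["position"]),R.from_quat(s["ee_rot"])
E
python3 - <<'E'
from h import *
np.set_printoptions(precision=1,suppress=True)
s,t=get_image("side"),get_image("top")
cv2.imwrite("pics/a.png",np.vstack([cv2.resize(x["img"][:,:,::-1],(400,300)) for x in(t,s)]) if 0 else t["img"][:,:,::-1]); save(s,"b.png")
print(read_state(),grip_point_offset)
for n in "cell cell_cap test_bay bay_seat hood_edge brass_face spring_face bolt_knob guard_handle guard_hinge".split():
    a,b=place_of(t,n)[:3],place_of(s,n)[:3]
    print(n,[(np.round(x["at"]),round(x["conf"],2)) for x in a],[(np.round(x["at"]),round(x["conf"],2)) for x in b])
    if a and b: print("   tri",*tri(t,a[0]["at"],s,b[0]["at"]))
for p in(t,s): print(np.array(p["world_from_camera"]),p["mtx"],p["k1"])
E
```

```text
{'clock': 0.1, 'joints': array([-1. ,  0.4,  0. , -0. , -1.2, -0.3]), 'joint_vel': array([ 0., -0.,  0.,  0.,  0., -0.]), 'joint_efforts': array([ -0. , -39.3,  18.9,   4.2,  -0. ,   0. ]), 'position': array([ 178.6, -598.8,  403.7]), 'ee_rot': array([-0.1,  1. ,  0. , -0. ]), 'contact_force': array([-0.4, -0. ,  0.2]), 'wrist_torque': array([0., 0., 0.]), 'grasp_force': 0.0, 'gripper_width': 85.63726778923288} 154.70000000000002
cell [(array([293., 288.]), 0.94), (array([371., 283.]), 0.81), (array([434., 283.]), 0.78)] [(array([353., 176.]), 0.91), (array([315., 129.]), 0.88), (array([289., 202.]), 0.86)]
   tri [345.   -4.5 244.3] 7.937363678409326
cell_cap [(array([431., 193.]), 0.71), (array([391., 274.]), 0.68), (array([273., 223.]), 0.61)] [(array([352., 159.]), 0.9), (array([287., 222.]), 0.77), (array([298., 128.]), 0.75)]
   tri [ 483.8 -358.2   -1.1] 115.9362796448081
test_bay [(array([222., 218.]), 0.55)] [(array([275., 259.]), 0.82)]
   tri [525.9 175.1   5.9] 1.2706190192937654
bay_seat [] [(array([275., 256.]), 0.88)]
hood_edge [(array([210., 236.]), 0.75), (array([398
[... 357 characters left out ...]
155625997569755
guard_handle [(array([208., 228.]), 0.66)] [(array([285., 245.]), 0.72)]
   tri [485.2 191.7 124.8] 0.07538094712494567
guard_hinge [(array([228., 179.]), 0.78), (array([136., 258.]), 0.3)] [(array([244., 233.]), 0.56)]
   tri [620.3 154.4  81.3] 4.345803284589179
[[   0.     1.    -0.2  380.6]
 [  -1.     0.    -0.    25.4]
 [  -0.     0.2    1.  1032.6]
 [   0.     0.     0.     1. ]] [[388.5   0.  275.4]
 [  0.  388.5 206.7]
 [  0.    0.    1. ]] -0.10356897200446316
[[  -1.     0.2   -0.2  254.6]
 [  -0.3   -0.8    0.6  985.6]
 [  -0.     0.6    0.8 1353.3]
 [   0.     0.     0.     1. ]] [[519.4   0.  284.6]
 [  0.  519.4 202.5]
 [  0.    0.    1. ]] 0.059329114626923765
```

View pics/a.png

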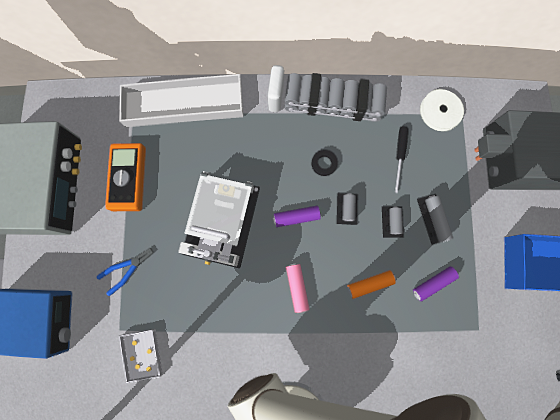

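View pics/b.png

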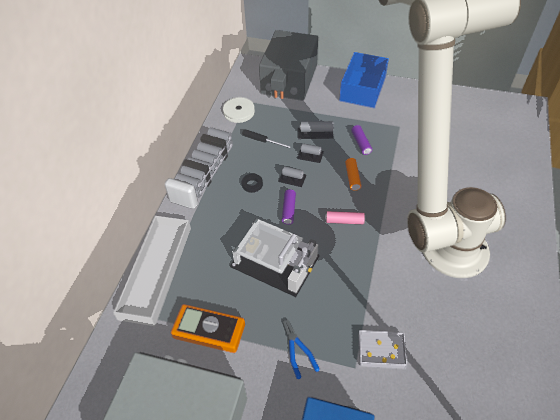

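The top view shows the grey long cell in its rest at (435,218). What could be taken for it: short cells (347,207) and (394,219), purple (297,215) and (436,283), pink (296,288), orange (372,284), and the rack of cells at (335,95). I choose (435,218), side view (317,129). The bay is at (218,215), with its bolt end near row 250.

Run:
```python
from h import *
np.set_printoptions(precision=1,suppress=True)
s,t=get_image("side"),get_image("top")
a=cv2.resize(t["img"][160:280,165:275,::-1],None,fx=5,fy=5,interpolation=2)
b=cv2.resize(t["img"][185:250,410:465,::-1],None,fx=4.6,fy=4.6,interpolation=2)
c=np.zeros((600,800,3),np.uint8);c[:600,:550]=a;c[:b.shape[0],550:550+min(250,b.shape[1])]=b[:,:250]
cv2.imwrite("pics/c.png",c); save(s,"d.png",(220,205,340,305),6)
def cloud(p):
    H,W=p["z_map"].shape;K=p["mtx"]
    uv=np.stack(np.meshgrid(np.arange(W),np.arange(H)),-1).reshape(-1,2).astype(float)
    d=(uv-[K[0,2],K[1,2]])/[K[0,0],K[1,1]];q=d.copy()
    for _ in range(15): q=d/(1+p["k1"]*(q**2).sum(1,keepdims=True))
    z=p["z_map"].reshape(-1,1);T=np.array(p["world_from_camera"])
    return (np.hstack([q*z,-z])*[1,-1,1])@T[:3,:3].T+T[:3,3],(z>0).ravel()
for n,p,g in(("top",t,(435,218)),("side",s,(317,129))):
    X,ok=cloud(p);c0=depth(p,g);print(n,c0)
    m=ok&(np.hypot(X[:,0]-c0[0],X[:,1]-c0[1])<90)&(X[:,2]>42)&(X[:,2]<70)
    Y=X[m];pc,e,v=cv2.PCACompute2(Y[:,:2].astype(np.float32),None)
    u=v if False else e
    w=(Y[:,:2]-pc[0])@e.T; print(len(Y),pc,e,w.min(0),w.max(0),np.percentile(Y[:,2],95))
    B=np.array([526,175]);m=ok&(np.hypot(*(X[:,:2]-B).T)<160)
    for lo,hi in((4,16),(66,76),(76,90),(90,140)):
        Y=X[m&(X[:,2]>lo)&(X[:,2]<hi)]
        if len(Y)>20: print(lo,hi,len(Y),cv2.minAreaRect(Y[:,:2].astype(np.float32)),np.median(Y,0))
```

```text
top [ 522.1 -381.6   48.5]
608 [[ 522.5 -391.8]] [[ 1.   0.3]
 [-0.3  1. ]] [-59.7 -22.9] [62.5 96.5] 56.578458991837856
4 16 1490 ((525.0513916015625, 173.45477294921875), (312.60546875, 314.5), 46.84563446044922) [496.5 121.2   8.2]
66 76 421 ((520.4525146484375, 178.5414276123047), (142.74899291992188, 216.06436157226562), 76.54130554199219) [442.7 201.5  74.4]
76 90 3485 ((518.4850463867188, 178.86753845214844), (140.57644653320312, 210.56686401367188), 76.81608581542969) [536.7 173.5  81.2]
90 140 414 ((451.1260681152344, 187.152099609375), (115.43762969970703, 66.41617584228516), 77.18875122070312) [443.5 187.6 119. ]
side [ 519.6 -381.3   38.2]
246 [[ 522.2 -388.2]] [[ 1.   0.3]
 [-0.3  1. ]] [-58.7 -23.7] [60.7 86.8] 59.3393212442665
4 16 2017 ((525.4611206054688, 175.47157287597656), (317.9522705078125, 315.57305908203125), 62.58366775512695) [522.5 232.6   7.7]
66 76 294 ((522.630126953125, 183.6132049560547), (144.2941436767578, 216.3805694580078), 78.09331512451172) [448.8 209.1  73.6]
76 90 2171 ((521.2040405273438, 181.38494873046875), (139.89892578125, 212.74903869628906), 76.60467529296875) [536.2 181.8  81.6]
90 140 297 ((453.5434875488281, 186.7008514404297), (118.55208587646484, 66.6419677734375), 76.2327651977539) [448.3 198.2 113.6]
```

View pics/c.png

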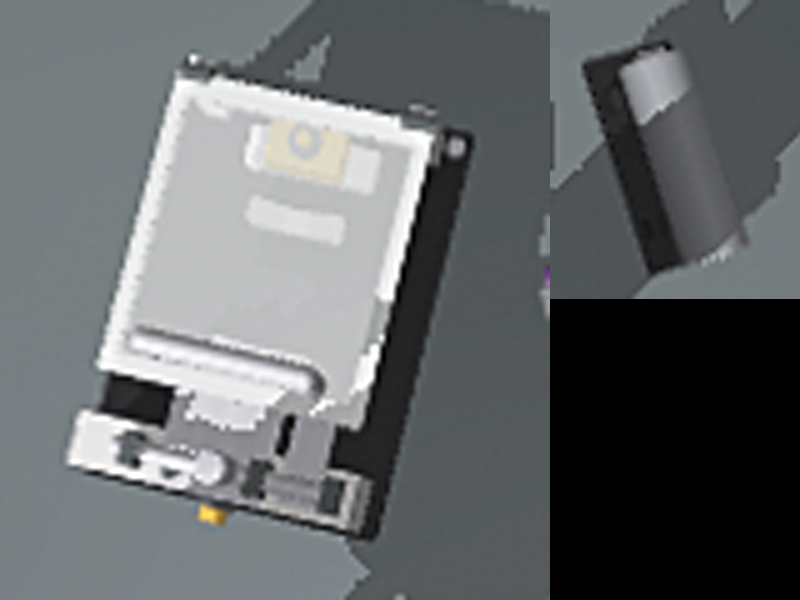

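View pics/d.png

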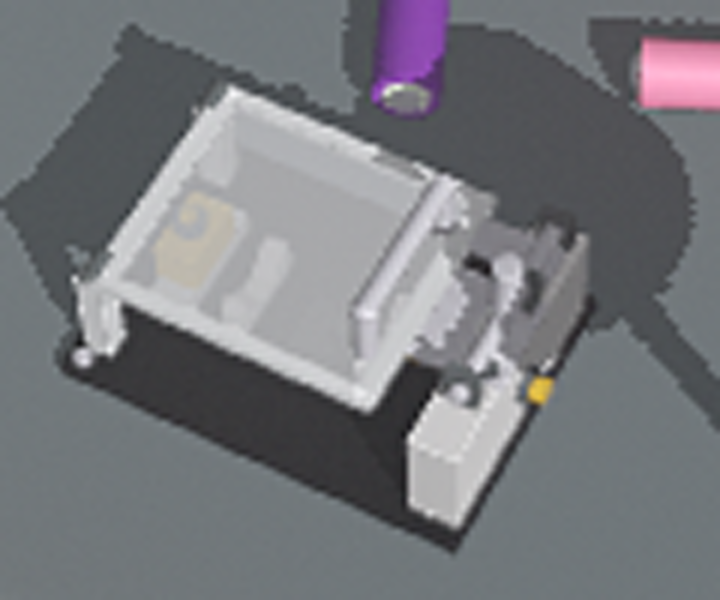

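The long cell at (435,218) is the only long grey one. The shut guard has its handle bar from about (193,227) to (228,236) in the top view. The bolt knob is at (207,253), or (305,249) in the side view.

Run:
```python
from h import *
np.set_printoptions(precision=2,suppress=True)
s,t=get_image("side"),get_image("top")
for n,a,b in(("knobtop",(207,253.4),(304.7,248.7)),("barL",(192.6,227),(280.8,258.3)),("barR",(228,236),(293.3,235.8)),("postR?",(256,189.5),(256,221))): print(n,*tri(t,a,s,b),depth(t,a,1),depth(s,b,1))
save(s,"e.png",(290,110,345,150),10)
for n in("cell","cell_cap"):
  print(n,[(x["at"],x["conf"]) for x in place_of(t,n) if x["at"][0]>400 and x["at"][1]<260],[(x["at"],x["conf"]) for x in place_of(s,n) if x["at"][1]<145 and x["at"][0]<340])
p,r=pose();print(p,r.as_matrix())
def cloud(p):
    H,W=p["z_map"].shape;return np.array([depth(p,(c,q),0) for c,q in BOX if p["z_map"][q,c]>0])
u=np.array([np.cos(np.radians(-13.2)),np.sin(np.radians(-13.2))]);v=np.array([-u[1],u[0]]);o=np.array([526.5,179.5])
for p,bx in((t,(165,160,275,280)),(s,(220,205,340,305))):
    BOX=[(c,q) for c in range(bx[0],bx[2]) for q in range(bx[1],bx[3])];X=cloud(p)
    B=np.c_[(X[:,:2]-o)@u,(X[:,:2]-o)@v,X[:,2]]
    k=B[(B[:,0]<-80)&(B[:,2]>98)&(B[:,2]<135)];h=B[(B[:,0]>-70)&(B[:,2]>112)&(B[:,2]<130)]
    print("knob",len(k),k.min(0),np.median(k,0),k.max(0));print("bar",len(h),h.min(0),np.median(h,0),h.max(0),np.polyfit(h[:,1],h[:,0],1))
    f=B[(B[:,2]>77)&(B[:,2]<86)];print("panel",np.percentile(f,[1,99],axis=0),np.median(f,0))
    f=B[(B[:,2]>70)&(B[:,2]<77)&(B[:,0]<-75)];print("block",np.percentile(f,[2,98],axis=0))
BOX=[(c,q) for c in range(415,465) for q in range(185,250)];X=cloud(t);X=X[(X[:,2]>44)&(X[:,2]<60)&(np.hypot(X[:,0]-522,X[:,1]+385)<80)]
print("cell rect",cv2.minAreaRect(X[:,:2].astype(np.float32)),X[:,2].max(),np.median(X,0))
```

```text
knobtop [427.67 192.02 125.48] 1.0033740830733178 [426.73 192.08 124.46] [428.97 190.74 123.39]
barL [489.25 231.1  111.64] 0.9765384362691529 [489.   228.9  121.96] [487.43 233.8  116.09]
barR [471.47 145.91 108.91] 2.1912067888856623 [468.76 144.96 114.35] [471.21 155.44 122.95]
postR? [602.32  83.84  54.11] 7.205157924305301 [603.89  85.65  13.35] [601.72 103.68  83.52]
cell [([439.2, 217.9], 0.92)] [([316.2, 124.5], 0.66)]
cell_cap [([432.0, 193.4], 0.77)] [([295.1, 129.5], 0.78)]
[ 178.61 -598.92  404.73] [[-0.96 -0.29  0.  ]
 [-0.29  0.96 -0.  ]
 [ 0.   -0.   -1.  ]]
knob 57 [-107.47  -65.8    98.34] [-98.96 -11.4  123.1 ] [-90.5   39.99 127.52]
bar 191 [-54.3  -46.82 113.13] [-48.44  -1.44 121.49] [-41.87  44.11 125.64] [ -0.01 -48.35]
panel [[-105.31  -66.93   77.31]
 [  91.95   65.98   85.12]] [13.32 -3.8  81.21]
block [[-112.98  -71.95   71.43]
 [ -76.12   66.89   76.91]]
knob 58 [-107.31  -64.01   98.11] [-98.44  -4.11 116.12] [-90.4   43.04 127.74]
bar 120 [-53.41 -46.31 112.01] [-47.56   3.17 121.85] [-39.63  47.06 128.84] [ -0.01 -47.44]
panel [[-106.54  -66.49   77.09]
 [  93.51   67.42   85.75]] [12.57  3.34 81.41]
block [[-111.5   -63.03   70.52]
 [ -76.47   71.47   76.91]]
cell rect ((524.484619140625, -394.32696533203125), (121.91878509521484, 36.08277130126953), 15.471260070800781) 59.488876200174445 [ 523.76 -392.9    52.49]
```

View pics/e.png

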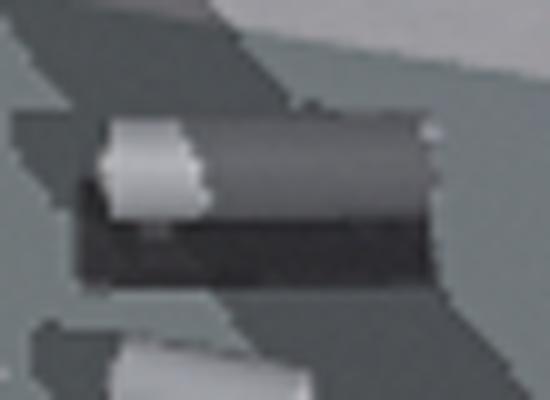

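The rest lies open in the side view. The cell's far end (left, near (101,165) in the crop) bulges like a cap, which agrees with the network, so the capped end points away from the robot. I start with the bolt.

```bash
cat >> h.py <<'E'
O=np.array([526.5,179.5]);A=np.radians(-13.2)
u=np.array([np.cos(A),np.sin(A)]);v=np.array([-u[1],u[0]])
def bay(x,y): return O+x*u+y*v
def go(x,y,z,ang=None,frame="bay"):
    "slide (m), roll (deg) from now; z = TCP height; ang = wanted world angle of tool y"
    p,r=pose();q=np.r_[bay(x,y) if frame=="bay" else (x,y),z];M=r.as_matrix()
    d=r.inv().apply(q-p)/1000;a=np.degrees(np.arctan2(M[1,1],M[0,1]))
    print("slide",np.round(d,4),"roll",None if ang is None else round((a-ang+180)%360-180,1),"tooly",round(a,1))
def where():
    p,_=pose();e=p[:2]-O;s=read_state();print("bay",np.round([e@u,e@v,p[2]],1),"F",np.round(s["contact_force"],1),"w",round(s["gripper_width"],1),"t",s["clock"],"j",np.round(s["joints"],2))
E
python3 -c "
from h import *
go(-99,-50,330,166.8);where()"
```

```text
slide [-0.4451  0.6524  0.0747] roll -60.2 tooly 106.6
bay [-160.9 -837.3  404.7] F [-0.1  0.1  0.1] w 85.3 t 1.5 j [-1.02  0.38  0.01  0.   -1.19 -0.26]
```

Emit:
carry_out([
  [-0.445,0.652,0.03],
  [-0.445,0.652,0.03],
  [-0.445,0.652,0.03],
  [-0.445,0.652,0.03],
  [-0.445,0.652,0.03],
  [-0.445,0.652,0.03],
  [-0.445,0.652,0.03],
  [-0.445,0.652,0.03],
], roll=[-60,-60,-60,-60,-60,-60,-60,-60], claw=[0,0,0,0,0,0,0,0])

```text
clock: 2.5
position: [330.6, -121.1, 386.3]
ee_rot: [-0.62, 0.785, -0.001, 0.001]
contact_force: [1.4, 0.3, -0.3]
gripper_width: 0.1
grasp_force: 0.0
```

```bash
python3 -c "
from h import *
go(-99,-50,277,166.8);where()"
```

```text
slide [-0.2874 -0.0218  0.1095] roll -0.2 tooly 166.6
bay [-122.1 -337.4  386.3] F [ 1.4  0.3 -0.3] w 0.1 t 2.5 j [ 0.12 -0.09 -0.62  0.   -1.04 -0.35]
```

Emit:
carry_out([
  [-0.06,-0.005,0.03],
  [-0.12,-0.01,0.05],
  [-0.18,-0.014,0.05],
  [-0.24,-0.018,0.06],
  [-0.28,-0.02,0.06],
  [-0.28,-0.02,0.06],
  [-0.28,-0.02,0.06],
  [-0.28,-0.02,0.06],
], roll=[0,0,0,0,0,0,0,0], claw=[0,0,0,0,0,0,0,0])

```text
clock: 3.5
position: [414.6, 143.7, 325.9]
ee_rot: [-0.619, 0.785, 0.0, -0.0]
contact_force: [0.8, -0.2, 0.4]
gripper_width: 0.0
grasp_force: 0.0
```

```bash
python3 -c "
from h import *
go(-99,-47,277,166.8);where()"
```

```text
slide [-0.0134 -0.0017  0.0489] roll -0.3 tooly 166.5
bay [-100.8  -60.4  325.9] F [ 0.8 -0.2  0.4] w 0.0 t 3.5 j [ 0.71  0.15 -0.54 -0.   -0.88 -0.94]
```

Emit:
carry_out([
  [-0.006,-0.002,0.02],
  [-0.011,-0.002,0.035],
  [-0.011,-0.002,0.049],
  [-0.011,-0.002,0.049],
  [-0.011,-0.002,0.049],
], roll=[0,0,0,0,0], claw=[0,0,0,0,0])

```text
clock: 4.12
position: [419.6, 154.6, 277.4]
ee_rot: [-0.62, 0.785, -0.0, 0.001]
contact_force: [0.5, -0.1, 0.3]
gripper_width: -0.2
grasp_force: 0.0
```

Emit:
carry_out([
  [-0.006,0,0],
  [-0.012,0,0],
  [-0.017,0,0],
  [-0.022,0,0],
  [-0.027,0,0],
  [-0.032,0,0],
  [-0.036,0,0],
  [-0.036,0,0],
], roll=[0,0,0,0,0,0,0,0], claw=[0,0,0,0,0,0,0,0])

```text
clock: 5.12
position: [427.8, 190.4, 276.6]
ee_rot: [-0.62, 0.785, 0.0, 0.0]
contact_force: [-0.9, -0.5, 0.4]
gripper_width: 0.2
grasp_force: 0.4
```

```bash
python3 -c "
from h import *
where()
t=get_image('top')
print([(x['at'],x['conf'],depth(t,x['at'])) for x in place_of(t,'bolt_knob')[:2]])"
```

```text
bay [-98.6 -12.  276.6] F [-0.9 -0.5  0.4] w 0.2 t 5.125 j [ 0.77  0.27 -0.54 -0.   -0.76 -1.  ]
[]
```

Emit:
carry_out([
  [-0.005,0,0],
  [-0.01,0,0],
  [-0.013,0,0],
], roll=[0,0,0], claw=[0,0,0])

```text
clock: 5.6
position: [430.8, 202.9, 276.6]
ee_rot: [-0.62, 0.785, -0.0, -0.0]
contact_force: [-0.3, -2.7, 0.6]
gripper_width: 0.1
grasp_force: 1.3
```

Emit:
carry_out([
  [-0.002,0,0],
  [-0.004,0,0],
], roll=[0,0], claw=[0,0])

```text
clock: 5.85
position: [431.6, 206.6, 276.6]
ee_rot: [-0.62, 0.785, -0.0, -0.0]
contact_force: [-0.7, -6.0, 2.3]
gripper_width: 0.2
grasp_force: 2.9
```

Emit:
carry_out([
  [0.008,0,0],
  [0.012,0,-0.03],
  [0.012,0,-0.07],
  [0.05,0,-0.09],
  [0.08,0,-0.09],
  [0.08,0,-0.09],
], roll=[0,0,0,0,0,0], claw=[0,0,0,0.04,0.04,0.04])

```text
clock: 6.6
position: [412.6, 127.4, 367.3]
ee_rot: [-0.619, 0.785, 0.0, 0.001]
contact_force: [0.3, 0.1, 0.6]
gripper_width: 39.8
grasp_force: 0.0
```

Run:
```python
from h import *
where();go(-47.5,0,330,166.8)
s,t=get_image('side'),get_image('top')
for n in("bolt_knob","guard_handle"):
  for p in(t,s): print(n,[(x['at'],round(x['conf'],2),depth(p,x['at'])) for x in place_of(p,n)[:2]])
a=cv2.resize(t["img"][200:280,165:265,::-1],None,fx=4,fy=4,interpolation=2)
b=cv2.resize(s["img"][225:305,250:350,::-1],None,fx=4,fy=4,interpolation=2)
cv2.imwrite("pics/f.png",np.hstack([a,b]))
```

```text
bay [-99.  -76.7 367.3] F [0.3 0.1 0.6] w 39.8 t 6.6 j [ 0.68  0.09 -0.5  -0.   -0.99 -0.91]
slide [-0.0769 -0.051   0.0376] roll -0.3 tooly 166.5
bolt_knob []
bolt_knob [([298.1, 258.5], 0.46, array([438.99846104, 227.63241756, 124.50247673]))]
guard_handle [([208.0, 231.1], 0.58, array([432.68799061, 113.13047296, 552.43154563]))]
guard_handle [([282.2, 241.9], 0.87, array([504.708026  , 157.25267219,  82.25062676]))]
```

View pics/f.png

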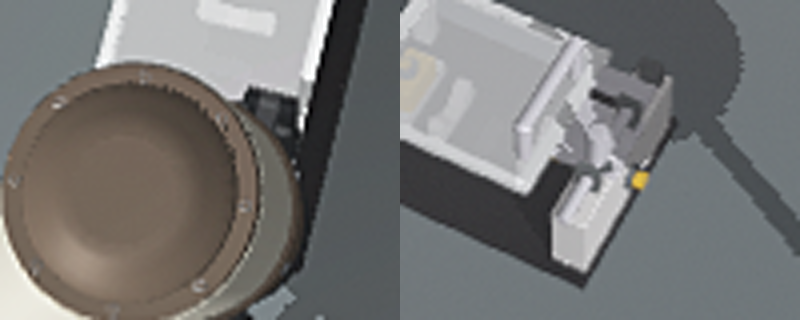

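The arm hides the bolt in the top view. In the side view the knob has moved to (298,258), about 35 mm along +y, so the bolt is back. Next is the handle.

Emit:
carry_out([
  [-0.04,-0.026,0.0],
  [-0.077,-0.051,0.02],
  [-0.077,-0.051,0.05],
  [-0.077,-0.051,0.07],
  [-0.077,-0.051,0.07],
], roll=[0,0,0,0,0], claw=[0.04,0.04,0.04,0.04,0.04])

```text
clock: 7.52
position: [480.4, 192.2, 294.8]
ee_rot: [-0.62, 0.785, 0.0, -0.002]
contact_force: [0.3, 0.1, 0.2]
gripper_width: 40.1
grasp_force: 0.0
```

Run:
```python
from h import *
where();go(-47.5,0,273,166.8)
```

```text
bay [-47.7   1.8 294.8] F [0.3 0.1 0.2] w 40.1 t 7.525 j [ 0.69  0.32 -0.4  -0.   -0.85 -0.93]
slide [ 0.0018 -0.0003  0.0218] roll -0.2 tooly 166.6
```

Emit:
carry_out([
  [0.002,0,0.012],
  [0.002,0,0.022],
  [0.002,0,0.022],
  [0.002,0,0.022],
  [0.002,0,0.022],
  [0.002,0,0.022],
  [0.002,0,0.022],
], roll=[0,0,0,0,0,0,0], claw=[0.04,0.04,0.01,0,0,0,0])

```text
clock: 8.4
position: [480.2, 189.9, 275.0]
ee_rot: [-0.62, 0.785, -0.0, 0.0]
contact_force: [1.3, -1.9, 0.9]
gripper_width: 9.7
grasp_force: 58.5
```

Run:
```python
from h import *
where()
# arc of handle relative to shut: tool (x,y,z) slides; tool y ~ -bay x, z down
p0=.265;r=145.1
for f in np.arange(0,1.7,.1): print(round(f,1),np.round([0,-(r*(np.cos(p0)-np.cos(p0+f)))/1000,-(r*(np.sin(p0+f)-np.sin(p0)))/1000],4))
```

```text
bay [-47.4  -0.4 275. ] F [ 1.3 -1.9  0.9] w 9.7 t 8.4 j [ 0.69  0.34 -0.43  0.   -0.8  -0.93]
0.0 [ 0. -0. -0.]
0.1 [ 0.     -0.0045 -0.0138]
0.2 [ 0.     -0.0103 -0.0271]
0.3 [ 0.     -0.0175 -0.0397]
0.4 [ 0.     -0.0259 -0.0515]
0.5 [ 0.     -0.0354 -0.0625]
0.6 [ 0.     -0.0459 -0.0724]
0.7 [ 0.     -0.0574 -0.0813]
0.8 [ 0.     -0.0697 -0.0889]
0.9 [ 0.     -0.0828 -0.0953]
1.0 [ 0.     -0.0964 -0.1004]
1.1 [ 0.     -0.1104 -0.104 ]
1.2 [ 0.     -0.1247 -0.1063]
1.3 [ 0.     -0.1392 -0.1071]
1.4 [ 0.     -0.1537 -0.1065]
1.5 [ 0.     -0.168  -0.1044]
1.6 [ 0.     -0.1821 -0.1009]
```

Emit:
carry_out([
  [0,-0.002,-0.007],
  [0,-0.0045,-0.014],
  [0,-0.007,-0.0205],
  [0,-0.0105,-0.027],
  [0,-0.0105,-0.027],
], roll=[0,0,0,0,0], claw=[0,0,0,0,0])

```text
clock: 9.02
position: [490.2, 187.5, 302.3]
ee_rot: [-0.62, 0.785, 0.0, -0.0]
contact_force: [-1.7, 1.4, -1.5]
gripper_width: 9.5
grasp_force: 59.0
```

Emit:
carry_out([
  [0,-0.007,-0.0125],
  [0,-0.0155,-0.0245],
  [0,-0.025,-0.0355],
  [0,-0.0355,-0.0455],
  [0,-0.047,-0.054],
  [0,-0.0595,-0.062],
  [0,-0.0595,-0.062],
], roll=[0,0,0,0,0,0,0], claw=[0,0,0,0,0,0,0])

```text
clock: 9.9
position: [547.7, 174.1, 367.6]
ee_rot: [-0.62, 0.784, 0.0, 0.001]
contact_force: [-9.2, 4.4, 12.3]
gripper_width: 9.8
grasp_force: 59.4
```

Emit:
carry_out([
  [0,0.0015,-0.002],
  [0,-0.0115,-0.0085],
  [0,-0.025,-0.0135],
  [0,-0.025,-0.0135],
], roll=[0,0,0,0], claw=[0,0,0,0])

```text
clock: 10.4
position: [573.1, 168.1, 380.6]
ee_rot: [-0.62, 0.784, -0.001, 0.002]
contact_force: [-4.3, 1.7, 9.6]
gripper_width: 9.3
grasp_force: 59.2
```

Emit:
carry_out([
  [0,-0.0135,-0.005],
  [0,-0.0275,-0.0075],
  [0,-0.042,-0.0085],
  [0,-0.0565,-0.008],
  [0,-0.0565,-0.008],
], roll=[0,0,0,0,0], claw=[0,0,0,0,0])

```text
clock: 11.02
position: [628.9, 155.1, 387.8]
ee_rot: [-0.62, 0.784, -0.001, 0.003]
contact_force: [1.0, 2.7, 4.0]
gripper_width: 9.2
grasp_force: 60.9
```

Emit:
carry_out([
  [0,-0.007,0.001],
  [0,-0.0145,0.002],
  [0,-0.0215,0.0035],
  [0,-0.0285,0.0055],
  [0,-0.035,0.0075],
  [0,-0.035,0.0075],
], roll=[0,0,0,0,0,0], claw=[0,0,0,0,0,0])

```text
clock: 11.78
position: [662.3, 147.0, 380.2]
ee_rot: [-0.62, 0.784, -0.001, 0.002]
contact_force: [0.1, 3.1, 5.6]
gripper_width: 9.3
grasp_force: 61.1
```

Run:
```python
from h import *
where()
s=get_image('side'); save(s,"g.png",(180,140,340,290),4)
```

```text
bay [139.6  -0.6 380.2] F [0.1 3.1 5.6] w 9.3 t 11.775 j [ 0.46  0.49  0.12  0.   -1.19 -0.69]
```

View pics/g.png

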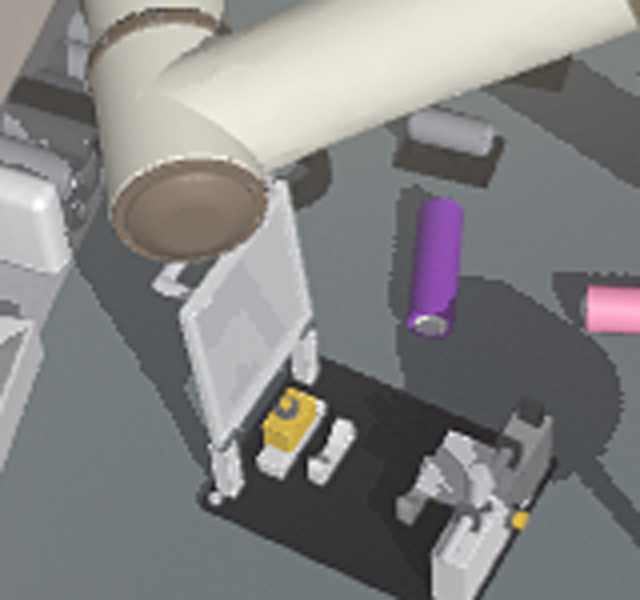

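The guard stands upright (joint about 1.64 rad), its panel at (250,310) in the crop with nothing touching it but the gripper. The brass block is at (292,418). I release the handle and go for the cell.

Emit:
carry_out([
  [0,0,0],
  [0,0,0],
  [0,0,0],
  [0,0,-0.02],
  [0,0,-0.05],
  [0,0,-0.09],
  [0,0,-0.12],
  [0,0,-0.12],
], roll=[0,0,0,0,0,0,0,0], claw=[0.026,0.026,0.026,0.026,0.026,0.026,0.026,0.026])

```text
clock: 12.82
position: [661.6, 146.4, 500.9]
ee_rot: [-0.62, 0.785, -0.001, 0.003]
contact_force: [-0.2, 0.1, -0.6]
gripper_width: 26.0
grasp_force: 0.0
```

Run:
```python
from h import *
where();go(524,-393,400,105.5,"w")
```

```text
bay [139.1  -1.4 500.9] F [-0.2  0.1 -0.6] w 26.0 t 12.825 j [ 0.46  0.44  0.32  0.   -1.45 -0.69]
slide [0.5569 0.0093 0.0992] roll 61.1 tooly 166.6
```

Emit:
carry_out([
  [0.06,0,0],
  [0.12,0.005,0],
  [0.18,0.009,0],
  [0.24,0.009,0.02],
  [0.3,0.009,0.05],
  [0.36,0.009,0.1],
  [0.42,0.009,0.1],
  [0.48,0.009,0.1],
], roll=[8,16,24,32,40,48,55,61], claw=[0.06,0.06,0.06,0.06,0.06,0.06,0.06,0.06])

```text
clock: 13.82
position: [543.4, -307.9, 395.2]
ee_rot: [-0.134, 0.991, 0.001, -0.002]
contact_force: [1.6, 0.6, -0.5]
gripper_width: 60.3
grasp_force: 0.0
```

Run:
```python
from h import *
where()
c=np.array([524,-393]);e=np.array([np.cos(np.radians(15.5)),np.sin(np.radians(15.5))]);g=c-5*e
go(*g,250,105.5,"w")
```

```text
bay [ 127.7 -470.7  395.2] F [ 1.6  0.6 -0.5] w 60.3 t 13.825 j [-0.26  0.39 -0.01 -0.   -1.18 -1.04]
slide [ 0.0457 -0.0773  0.1452] roll -0.1 tooly 105.4
```

Emit:
carry_out([
  [0.03,-0.05,0.03],
  [0.04,-0.065,0.08],
  [0.04,-0.065,0.1],
  [0.04,-0.065,0.1],
  [0.04,-0.065,0.1],
], roll=[0,0,0,0,0], claw=[0.06,0.06,0.06,0.06,0.06])

```text
clock: 14.45
position: [523.8, -379.7, 298.8]
ee_rot: [-0.136, 0.991, -0.0, 0.0]
contact_force: [0.2, -0.7, -0.1]
gripper_width: 60.1
grasp_force: 0.0
```

Run:
```python
from h import *
where()
c=np.array([524,-393]);e=np.array([np.cos(np.radians(15.5)),np.sin(np.radians(15.5))]);g=c-5*e
go(*g,189,105.5,"w")
```

```text
bay [ 125.  -545.   298.8] F [ 0.2 -0.7 -0.1] w 60.1 t 14.45 j [-0.38  0.51 -0.07  0.   -0.99 -0.92]
slide [ 0.0085 -0.0128  0.1099] roll 0.1 tooly 105.6
```

Emit:
carry_out([
  [0.0085,-0.013,0.03],
  [0.0085,-0.013,0.065],
  [0.0085,-0.013,0.095],
  [0.0085,-0.013,0.11],
  [0.0085,-0.013,0.11],
], roll=[0,0,0,0,0], claw=[0.06,0.06,0.06,0.06,0.06])

```text
clock: 15.08
position: [519.0, -394.3, 188.2]
ee_rot: [-0.136, 0.991, -0.0, -0.0]
contact_force: [0.2, 0.0, 0.1]
gripper_width: 59.9
grasp_force: 0.0
```

Emit:
carry_out([
  [0,0,0],
  [0,0,0],
  [0,0,0],
  [0,0,0],
  [0,0,0],
], roll=[0,0,0,0,0], claw=[0.048,0.042,0.038,0.034,0.03])

```text
clock: 15.7
position: [519.6, -396.2, 190.7]
ee_rot: [-0.136, 0.991, -0.002, 0.002]
contact_force: [-0.7, -4.5, 2.0]
gripper_width: 36.7
grasp_force: 59.7
```

Emit:
carry_out([
  [0,0,-0.01],
  [0,0,-0.03],
  [0,0,-0.06],
  [0,0,-0.1],
  [0,0,-0.13],
  [0,0,-0.13],
], roll=[0,0,0,0,0,0], claw=[0.03,0.03,0.03,0.03,0.03,0.03])

```text
clock: 16.45
position: [518.9, -394.4, 320.9]
ee_rot: [-0.136, 0.991, -0.001, 0.002]
contact_force: [0.5, -0.2, -3.2]
gripper_width: 36.1
grasp_force: 60.5
```

Run:
```python
from h import *
where();go(20,0,320,76.8)
```

```text
bay [ 123.7 -560.5  320.9] F [ 0.5 -0.2 -3.2] w 36.1 t 16.45 j [-0.4   0.49 -0.04 -0.   -1.04 -0.9 ]
slide [-1.793e-01  5.410e-01 -1.000e-04] roll 28.8 tooly 105.6
```

Run:
```python
from h import *
go(-5,-200,320,76.8);go(5,0,320,76.8)
```

```text
slide [-0.061   0.3778 -0.    ] roll 28.8 tooly 105.6
slide [-1.662e-01  5.483e-01 -1.000e-04] roll 28.8 tooly 105.6
```

Emit:
carry_out([
  [-0.01,0.05,-0.005],
  [-0.02,0.1,-0.005],
  [-0.03,0.16,-0.005],
  [-0.04,0.22,-0.005],
  [-0.05,0.28,-0.005],
  [-0.06,0.33,-0.005],
  [-0.061,0.378,-0.005],
  [-0.061,0.378,-0.005],
], roll=[3,7,11,15,19,23,27,29], claw=[0.03,0.03,0.03,0.03,0.03,0.03,0.03,0.03])

```text
clock: 17.45
position: [474.2, -11.7, 321.5]
ee_rot: [0.115, 0.993, -0.0, -0.002]
contact_force: [-0.4, -0.1, -2.7]
gripper_width: 36.5
grasp_force: 61.1
```

Run:
```python
from h import *
where();go(5,0,320,76.8)
```

```text
bay [  -7.3 -198.1  321.5] F [-0.4 -0.1 -2.7] w 36.5 t 17.45 j [ 0.32  0.21 -0.47 -0.   -0.89 -2.12]
slide [-0.0122  0.1981  0.0013] roll -0.0 tooly 76.8
```

Run:
```python
from h import *
np.set_printoptions(precision=1,suppress=True)
s,t=get_image('side'),get_image('top')
def b(X): e=X[:2]-O;return np.array([e@u,e@v,X[2]])
for n in("brass_face","hood_edge","bay_seat","spring_face","guard_handle","cell_cap","cell"):
    A_,B_=place_of(t,n)[:3],place_of(s,n)[:3]
    for p,L in((t,A_),(s,B_)): print(n,[(np.round(x['at'],1),round(x['conf'],2)) for x in L])
    if A_ and B_: X,e=tri(t,A_[0]['at'],s,B_[0]['at']);print("   bay",b(X),e)
P,_=pose();print("side px of grasp",proj(s,P-[0,0,155]))
a=cv2.resize(t["img"][165:265,165:265,::-1],None,fx=4,fy=4,interpolation=2)
c=cv2.resize(s["img"][185:285,230:330,::-1],None,fx=4,fy=4,interpolation=2)
cv2.imwrite("pics/i.png",np.hstack([a,c]))
```

```text
brass_face [(array([226.7, 194.9]), 0.69)]
brass_face [(array([252.8, 245.8]), 0.86)]
   bay [66.8 -2.3 33.9] 6.152997682406093
hood_edge []
hood_edge [(array([288.5, 256.7]), 0.97)]
bay_seat [(array([220.7, 219.3]), 0.87)]
bay_seat [(array([272.9, 253.2]), 0.75)]
   bay [-1.  -4.5 38.8] 5.140531996356497
spring_face []
spring_face [(array([305. , 181.7]), 0.34)]
guard_handle [(array([223.3, 143.5]), 0.69)]
guard_handle [(array([225. , 201.3]), 0.95)]
   bay [145.3   2.  211.2] 3.1849953465164456
cell_cap [(array([291.6, 264.5]), 0.74), (array([414.5, 297.3]), 0.63), (array([394. , 276.7]), 0.6)]
cell_cap [(array([321.7, 218.2]), 0.84), (array([348.8, 158.7]), 0.83), (array([369.4, 152.3]), 0.62)]
   bay [ -68.8 -209.    13.9] 7.250386099263904
cell [(array([434.9, 283.9]), 0.86), (array([294.4, 286.9]), 0.69), (array([373.4, 284.2]), 0.57)]
cell [(array([345.5, 216.3]), 0.91), (array([305. , 184.4]), 0.58), (array([287.5, 204. ]), 0.58)]
   bay [  55.4 -929.1 -891.5] 42.518283467253795
side px of grasp [305.7 182. ]
```

View pics/i.png

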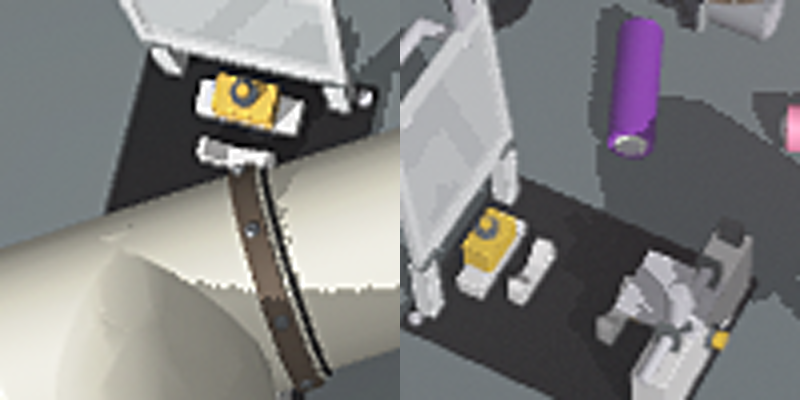

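The guard stands open. The brass block is at about (245,95) in the left crop and the hood at (660,290) in the right one. I now refine the bay and the held cell from depth.

Run:
```python
from h import *
np.set_printoptions(precision=1,suppress=True)
s=get_image('side')
def cl(p,bx):
    L=[(depth(p,(c,q),0),p["img"][q,c]) for c in range(bx[0],bx[2]) for q in range(bx[1],bx[3]) if p["z_map"][q,c]>0]
    X=np.array([l[0] for l in L]);e=X[:,:2]-O;return np.c_[e@u,e@v,X[:,2]],np.array([l[1] for l in L]).astype(int)
B,C=cl(s,(225,180,330,290))
gold=(C[:,0]-C[:,2]>70)
def rep(n,m): print(n,m.sum(),np.percentile(B[m],[1,50,99],axis=0).ravel() if m.sum()>5 else "")
rep("gold",gold&(B[:,0]>40)); rep("gold top",gold&(B[:,0]>40)&(B[:,2]>48))
h=(B[:,0]>-84)&(B[:,0]<-40)&(B[:,2]>70)&(B[:,2]<80)&(abs(B[:,1])<45);rep("hood",h)
for x0 in(38,-38): rep("saddle%d"%x0,(abs(B[:,0]-x0)<9)&(B[:,2]>25)&(B[:,2]<60)&(abs(B[:,1])<45))
# held cell
P,_=pose();e=P[:2]-O;print("tool",e@u,e@v,P[2])
g=proj(s,P-[0,0,155]).astype(int)
B,C=cl(s,(g[0]-60,g[1]-50,g[0]+60,g[1]+50))
m=(abs(B[:,1]-e@v)<24)&(abs(B[:,0]-e@u)<90)&(B[:,2]>135)&(B[:,2]<195)
rep("held",m)
D=B[m]
for lo in range(-80,80,10):
    q=D[(D[:,0]-e@u>lo)&(D[:,0]-e@u<lo+10)]
    if len(q)>3: print(lo,len(q),q.min(0),q.max(0))
```

```text
gold 116 [ 61.6 -19.2  28.7  69.2   8.7  49.4  87.4  22.5  65.8]
gold top 64 [ 62.1 -19.2  48.6  72.6   6.2  52.2  87.2  21.6  66.2]
hood 174 [-82.3 -27.8  70.3 -65.4   2.4  75.2 -48.6  29.5  79.6]
saddle38 43 [ 33.2 -25.6  25.6  39.3  -8.4  30.2  45.1  25.   37. ]
saddle-38 28 [-43.2 -23.5  25.6 -35.5  13.9  31.4 -29.5  26.4  39.6]
tool -5.18759074378621 -200.056239533678 323.1595349086792
held 246 [ -61.3 -215.7  155.4  -20.5 -185.4  179.5   57.3 -177.   191.2]
-60 46 [ -62.2 -217.   150.5] [ -55.2 -178.9  191.3]
-50 29 [ -54.9 -199.   162.8] [ -46.1 -178.8  188.6]
-40 23 [ -45.  -193.3  165.7] [ -35.5 -177.5  187.4]
-30 20 [ -35.  -187.8  159.2] [ -25.4 -178.9  183.7]
-20 15 [ -24.1 -184.9  158.6] [ -15.5 -180.4  181.9]
-10 11 [ -15.  -183.1  159.4] [ -10.3 -176.1  183.4]
30 9 [  28.8 -206.9  161.6] [  34.1 -179.2  185.7]
40 41 [  34.9 -212.5  155.3] [  44.6 -179.   193.3]
50 37 [  44.8 -211.6  158.7] [  54.8 -179.6  192.8]
60 15 [  54.8 -216.8  162.6] [  62.5 -180.5  190.9]
```

Run:
```python
from h import *
np.set_printoptions(precision=0,suppress=True,linewidth=160)
for nm,bx in(("side",(235,225,270,265)),("top",(210,175,245,205))):
    p=get_image(nm);X=[];G=[]
    for c in range(bx[0],bx[2]):
        for q in range(bx[1],bx[3]):
            if p["z_map"][q,c]>0: X.append(depth(p,(c,q),0));G.append(p["img"][q,c])
    X=np.array(X);G=np.array(G).astype(int);e=X[:,:2]-O;B=np.c_[e@u,e@v,X[:,2]]
    print(nm)
    for y0 in range(24,-25,-6):
        r=[]
        for x0 in range(52,100,4):
            m=(B[:,0]>=x0)&(B[:,0]<x0+4)&(B[:,1]>=y0-3)&(B[:,1]<y0+3)
            r.append("%3.0f%s"%(B[m,2].max(),"g" if (G[m][B[m,2].argmax()]@[1,0,-1])>60 else " ") if m.any() else "  . ")
        print(y0,r)
```

```text
side
24 [' 10 ', ' 14 ', ' 28 ', ' 58g', ' 44g', ' 51g', ' 43g', ' 40g', ' 28 ', ' 89 ', '160 ', '158 ']
18 [' 18 ', ' 13 ', ' 52g', ' 52g', ' 55g', ' 55g', ' 56g', ' 57g', ' 49g', '101 ', '147 ', '134 ']
12 ['  . ', ' 14 ', ' 55g', ' 54g', ' 58 ', ' 57 ', ' 57g', ' 53g', ' 56g', ' 97 ', '145 ', '115 ']
6 [' 14 ', ' 16 ', ' 53g', ' 55g', ' 61 ', ' 66g', ' 64g', '  . ', ' 53 ', ' 92 ', '137 ', '136 ']
0 [' 13 ', ' 16 ', ' 54g', ' 54g', ' 65 ', ' 67g', ' 65g', ' 65g', ' 55 ', ' 91 ', '125 ', '124 ']
-6 [' 14 ', ' 12 ', ' 57g', ' 49g', ' 49g', ' 56 ', ' 57g', ' 59g', '  . ', ' 98 ', '126 ', '  . ']
-12 [' 12 ', ' 15 ', ' 55g', ' 53g', ' 50g', ' 54 ', ' 50 ', ' 56g', '  . ', '100 ', '118 ', '  . ']
-18 [' 12 ', ' 14 ', ' 54g', ' 53g', ' 53g', ' 50g', '  . ', ' 55g', ' 53 ', '109 ', '109 ', '  . ']
-24 [' 17 ', ' 14 ', ' 30 ', ' 29 ', '  . ', '  . ', '  . ', ' 48g', '  . ', ' 95 ', ' 92 ', '  . ']
top
24 [' 12 ', ' 12 ', ' 27 ', ' 28 ', ' 27 ', ' 28 ', ' 29 ', ' 27 ', '  . ', '105 ', ' 11 ', ' 12 ']
18 [' 11 ', ' 16 ', ' 51g', ' 55g', ' 52g', ' 55g', ' 53g', ' 51g', ' 52g', '109 ', ' 14 ', ' 13 ']
12 [' 13 ', ' 11 ', ' 52g', ' 52g', ' 52g', ' 53g', ' 54g', ' 52g', '  . ', '116 ', '109 ', ' 13 ']
6 [' 12 ', ' 13 ', ' 55g', ' 53g', ' 58 ', ' 58 ', ' 57g', ' 59 ', '  . ', '109 ', '117 ', ' 16 ']
0 [' 12 ', ' 13 ', ' 52g', ' 57 ', ' 59 ', ' 65g', ' 66g', ' 62 ', '  . ', '105 ', '123 ', ' 14 ']
-6 [' 11 ', ' 13 ', ' 52g', ' 55 ', ' 60 ', ' 69g', ' 58 ', ' 59g', ' 48g', '109 ', '123 ', ' 14 ']
-12 [' 12 ', ' 12 ', ' 53g', ' 53g', ' 55g', ' 54g', ' 59 ', ' 51g', ' 51 ', '102 ', '129 ', ' 11 ']
-18 [' 11 ', ' 12 ', ' 52g', ' 54g', ' 52g', ' 53g', ' 53g', ' 54g', ' 53 ', '102 ', '131 ', ' 14 ']
-24 [' 13 ', ' 11 ', ' 27 ', ' 29 ', ' 30 ', ' 29 ', ' 30 ', ' 54 ', ' 11 ', '115 ', '136 ', ' 13 ']
```

The brass block carries a screw (x about 75, top about 66 mm up). I will rest the sleeve's front on it to tilt the cell about 20° in the grip, then slide the flat end in under the hood.

Run:
```python
from h import *
where();go(15,0.5,250,76.8)
```

```text
bay [  -5.2 -200.   323.2] F [-0.4  0.8 -3.3] w 36.5 t 18.4 j [ 0.31  0.21 -0.47  0.   -0.89 -2.12]
slide [-0.0195  0.2006  0.0732] roll -0.2 tooly 76.6
```

Emit:
carry_out([
  [-0.005,0.05,0],
  [-0.01,0.1,0],
  [-0.015,0.15,0],
  [-0.02,0.19,0.01],
  [-0.02,0.2005,0.03],
  [-0.02,0.2005,0.05],
  [-0.02,0.2005,0.06],
  [-0.02,0.2005,0.06],
], roll=[0,0,0,0,0,0,0,0], claw=[0.03,0.03,0.03,0.03,0.03,0.03,0.03,0.03])

```text
clock: 19.4
position: [541.6, 176.2, 262.6]
ee_rot: [0.117, 0.993, -0.001, -0.001]
contact_force: [0.3, 0.2, -2.7]
gripper_width: 36.2
grasp_force: 61.4
```

Run:
```python
from h import *
where();go(15,0.5,243,76.8)
```

```text
bay [1.550e+01 2.000e-01 2.626e+02] F [ 0.3  0.2 -2.7] w 36.2 t 19.4 j [ 0.6   0.43 -0.31  0.   -0.83 -2.4 ]
slide [0.0004 0.0003 0.0196] roll -0.2 tooly 76.6
```

Emit:
carry_out([
  [0,0,0.01],
  [0,0,0.017],
  [0,0,0.021],
  [0,0,0.024],
  [0,0,0.026],
], roll=[0,0,0,0,0], claw=[0.03,0.03,0.03,0.03,0.03])

```text
clock: 20.02
position: [541.7, 176.3, 237.1]
ee_rot: [0.117, 0.993, 0.0, 0.0]
contact_force: [0.4, 0.2, -2.9]
gripper_width: 36.5
grasp_force: 61.4
```

Emit:
carry_out([
  [0,0,0.002],
  [0,0,0.004],
], roll=[0,0], claw=[0.03,0.03])

```text
clock: 20.27
position: [541.7, 176.4, 233.1]
ee_rot: [0.117, 0.993, 0.0, 0.0]
contact_force: [0.7, -0.0, -2.8]
gripper_width: 36.3
grasp_force: 61.4
```

Emit:
carry_out([
  [0,0,0.002],
  [0,0,0.004],
  [0,0,0.006],
], roll=[0,0,0], claw=[0.03,0.03,0.03])

```text
clock: 20.65
position: [541.7, 176.3, 227.0]
ee_rot: [0.117, 0.993, 0.0, 0.0]
contact_force: [0.4, -0.3, -3.5]
gripper_width: 36.4
grasp_force: 61.4
```

Run:
```python
from h import *
print(read_state()["wrist_torque"])
s=get_image('side'); save(s,"j.png",(215,170,345,290),5)
```

```text
[-0.01889464 -0.02081172 -0.05588304]
```

View pics/j.png

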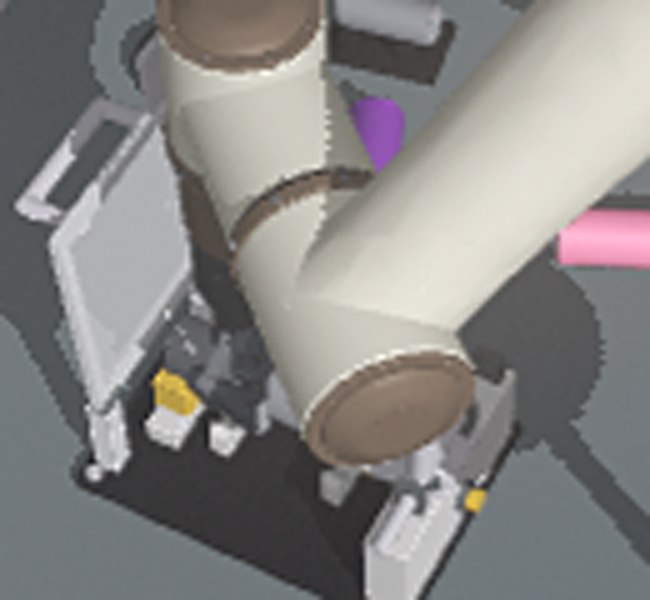

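The crop shows the cell's front over the brass block at (175,390), with no contact yet. The screw seems not to be solid or is lower than I read it, so I go on slowly down towards the brass top.

Emit:
carry_out([
  [0,0,0.002],
  [0,0,0.004],
], roll=[0,0], claw=[0.03,0.03])

```text
clock: 20.95
position: [541.4, 176.5, 224.0]
ee_rot: [0.116, 0.993, -0.0, -0.0]
contact_force: [-7.4, 1.6, 9.9]
gripper_width: 36.3
grasp_force: 62.4
```

Emit:
carry_out([
  [0,0,0.0015],
  [0,0,0.003],
], roll=[0,0], claw=[0.03,0.03])

```text
clock: 21.2
position: [541.0, 176.6, 222.0]
ee_rot: [0.116, 0.993, -0.0, -0.0]
contact_force: [-9.4, 1.9, 13.3]
gripper_width: 36.1
grasp_force: 63.2
```

Emit:
carry_out([
  [0,0,0.0015],
  [0,0,0.003],
], roll=[0,0], claw=[0.03,0.03])

```text
clock: 21.45
position: [540.6, 176.6, 218.9]
ee_rot: [0.116, 0.993, -0.0, -0.001]
contact_force: [-10.7, 3.3, 10.3]
gripper_width: 36.4
grasp_force: 63.8
```

Emit:
carry_out([
  [0,0,0.002],
  [0,0,0.004],
], roll=[0,0], claw=[0.03,0.03])

```text
clock: 21.7
position: [540.2, 176.6, 214.6]
ee_rot: [0.116, 0.993, -0.0, -0.001]
contact_force: [-11.6, 1.2, 9.9]
gripper_width: 36.7
grasp_force: 64.8
```

```bash
cat > held.py <<'E'
from h import *
np.set_printoptions(precision=1,suppress=True)
where();print("torque",read_state()["wrist_torque"])
s=get_image('side')
P,_=pose();e0=P[:2]-O;tx,ty=e0@u,e0@v
X=[];G=[]
g=proj(s,P-[0,0,155]).astype(int)
for c in range(g[0]-55,g[0]+45):
    for q in range(g[1]-45,g[1]+45):
        if s["z_map"][q,c]>0: X.append(depth(s,(c,q),0));G.append(s["img"][q,c])
X=np.array(X);e=X[:,:2]-O;B=np.c_[e@u,e@v,X[:,2]]
m=(abs(B[:,1]-ty)<21)&(abs(B[:,0]-tx)<75)&(B[:,2]>26)&(B[:,2]<120)
for x0 in range(-64,96,8):
    q=B[m&(B[:,0]>=x0)&(B[:,0]<x0+8)]
    if len(q)>2: print(x0,len(q),np.percentile(q[:,2],[5,50,97]),"y",np.percentile(q[:,1],[5,95]))
E
python3 held.py
```

```text
bay [ 14.    0.3 214.6] F [-11.6   1.2   9.9] w 36.7 t 21.7 j [ 0.6  0.5 -0.4 -0.  -0.7 -2.4]
torque [ 0.5  2.7 -0. ]
-16 6 [49.5 55.1 72.9] y [17.4 18.7]
-8 11 [53.  65.1 71.8] y [13.4 20. ]
0 24 [53.9 69.9 86.7] y [ 6.6 20.4]
8 5 [ 73.8  89.7 113.9] y [ 8.8 20.1]
40 4 [32.5 32.8 78.1] y [ 8.5 20.9]
48 20 [77.1 83.5 89.1] y [ 3.1 17.8]
56 41 [32.7 84.7 93.2] y [-9.6 19.9]
64 47 [35.8 81.5 93.1] y [-7.4 19.8]
72 20 [29.  51.3 80.4] y [ 1.3 20.8]
80 18 [31.9 49.7 72.4] y [ 0.7 20.4]
```

Emit:
carry_out([
  [0.002,0,0],
  [0.004,0,0],
  [0.004,0,0],
], roll=[0,0,0], claw=[0.03,0.03,0.03])

```text
clock: 22.12
position: [538.5, 177.5, 214.3]
ee_rot: [0.116, 0.993, 0.001, 0.001]
contact_force: [0.4, -1.4, 5.0]
gripper_width: 36.4
grasp_force: 64.2
```

Emit:
carry_out([
  [0,0,0.0015],
  [0,0,0.003],
], roll=[0,0], claw=[0.03,0.03])

```text
clock: 22.38
position: [538.3, 177.7, 211.4]
ee_rot: [0.116, 0.993, 0.001, 0.001]
contact_force: [-2.7, -1.0, 7.8]
gripper_width: 36.3
grasp_force: 65.3
```

```bash
python3 held.py; python3 -c "
from h import *
s=get_image('side'); save(s,'k.png',(230,210,310,280),8)"
```

```text
bay [ 11.9   0.9 211.4] F [-2.7 -1.   7.8] w 36.3 t 22.375 j [ 0.6  0.5 -0.4  0.  -0.7 -2.4]
torque [-0.2  0.3 -0. ]
-16 15 [47.5 60.  69.6] y [15.1 19.2]
-8 16 [54.9 62.5 95.4] y [ 9.7 21.6]
0 28 [ 53.9  71.6 110.8] y [ 1.4 21.4]
40 8 [31.9 78.7 84. ] y [ 8.1 21.7]
48 30 [73.3 83.2 90.8] y [-2.  19.1]
56 38 [53.2 85.  92.7] y [-9.8 18.7]
64 40 [29.3 61.  90.1] y [-9.2 21.2]
72 20 [30.  52.5 84.3] y [-1.1 20.1]
80 19 [27.6 50.6 60.7] y [ 2.8 21. ]
```

View pics/k.png

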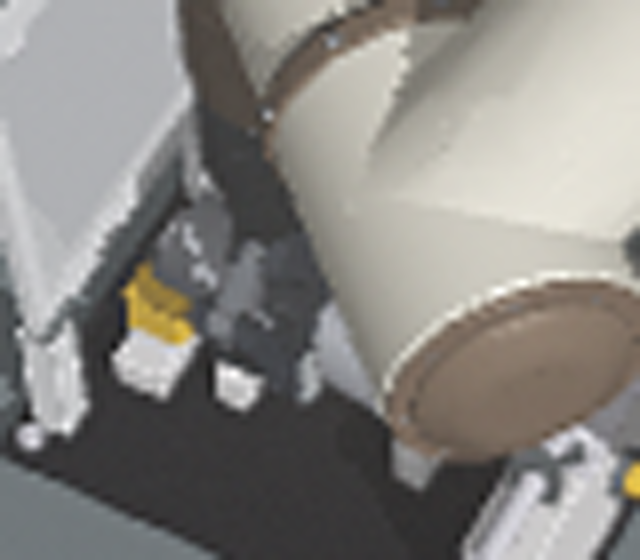

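The cell is tilted about 16°, its front at (190,235) in the crop above the yellow brass block, with small forces. Now I slide it in under the hood.

Emit:
carry_out([
  [0.002,0,0.0],
  [0.004,0,0.0005],
  [0.006,0,0.001],
  [0.008,0,0.0015],
  [0.009,0,0.002],
  [0.009,0,0.002],
], roll=[0,0,0,0,0,0], claw=[0.03,0.03,0.03,0.03,0.03,0.03])

```text
clock: 23.22
position: [531.3, 179.8, 210.3]
ee_rot: [0.115, 0.993, 0.001, 0.003]
contact_force: [3.6, -3.4, 7.9]
gripper_width: 36.6
grasp_force: 65.1
```

```bash
python3 held.py
```

```text
bay [  4.6   1.4 210.3] F [ 3.6 -3.4  7.9] w 36.6 t 23.225 j [ 0.6  0.5 -0.4  0.  -0.7 -2.4]
torque [-1.1 -1.2  0.1]
-40 8 [31.2 38.8 47.6] y [19.1 21.8]
-32 15 [28.8 53.9 65.4] y [16.4 21.8]
-24 18 [51.2 63.3 71.2] y [10.7 20.8]
-16 31 [ 52.6  67.3 114.1] y [ 5.2 21.1]
-8 27 [53.9 71.1 94.9] y [-0.6 22. ]
32 7 [42.4 81.4 89. ] y [11.2 20.5]
40 28 [31.  79.7 87.5] y [ 0.5 21.2]
48 36 [70.9 84.1 92.8] y [-8.8 20.6]
56 40 [31.2 79.4 90.2] y [-11.2  20.4]
64 25 [26.9 52.6 81.9] y [ 2.  21.3]
72 29 [28.1 54.2 67.6] y [-5.9 21.5]
```

Emit:
carry_out([
  [0,-0.0005,-0.002],
  [0.003,-0.0005,-0.002],
  [0.006,-0.0005,-0.0015],
  [0.008,-0.0005,-0.001],
  [0.008,-0.0005,-0.001],
], roll=[0,0,0,0,0], claw=[0.03,0.03,0.03,0.03,0.03])

```text
clock: 23.9
position: [523.0, 181.4, 209.6]
ee_rot: [0.116, 0.993, 0.002, 0.003]
contact_force: [6.9, -2.6, -1.0]
gripper_width: 36.3
grasp_force: 63.9
```

```bash
python3 held.py
```

```text
bay [ -3.8   1.1 209.6] F [ 6.9 -2.6 -1. ] w 36.3 t 23.9 j [ 0.6  0.5 -0.4  0.  -0.7 -2.4]
torque [-0.6 -2.1  0. ]
-56 3 [42.7 49.5 50.3] y [19.5 21.8]
-48 11 [31.3 51.  63.3] y [14.8 20.8]
-40 22 [30.5 57.9 70.1] y [ 9.7 20.1]
-32 22 [34.1 61.2 68.6] y [ 6.2 21.3]
-24 31 [ 51.6  67.4 116.9] y [-0.5 20.9]
-16 32 [54.5 70.  82.2] y [-5.7 21.6]
-8 5 [ 63.3  72.  103.4] y [-16.7  18.8]
24 8 [77.6 80.3 86.1] y [ 8.  16.5]
32 26 [34.7 78.9 86.8] y [-5.2 20.9]
40 40 [62.2 81.1 89.8] y [-8.6 20.2]
48 27 [67.5 82.4 90.2] y [-8.9 20.8]
56 16 [35.6 48.8 78.8] y [ 1.4 20.9]
64 26 [27.5 48.9 62. ] y [ 1.6 21.4]
```

Emit:
carry_out([
  [0.002,0,0],
  [0.004,0,0.0005],
  [0.006,0,0.001],
  [0.006,0,0.001],
], roll=[0,0,0,0], claw=[0.03,0.03,0.03,0.03])

```text
clock: 24.45
position: [517.9, 182.7, 209.3]
ee_rot: [0.116, 0.993, 0.002, 0.003]
contact_force: [9.5, -4.7, 1.5]
gripper_width: 36.2
grasp_force: 64.0
```

Emit:
carry_out([
  [0,0,0.002],
  [0,0,0.004],
], roll=[0,0], claw=[0.03,0.03])

```text
clock: 24.7
position: [518.4, 182.8, 206.2]
ee_rot: [0.115, 0.993, 0.002, 0.004]
contact_force: [9.7, -5.4, 6.3]
gripper_width: 36.4
grasp_force: 64.6
```

```bash
python3 held.py
```

```text
bay [ -8.7   1.4 206.2] F [ 9.7 -5.4  6.3] w 36.4 t 24.7 j [ 0.6  0.5 -0.4  0.  -0.7 -2.4]
torque [-1.2 -2.   0.2]
-64 4 [41.8 48.7 54.5] y [19.3 19.8]
-56 9 [40.7 52.6 76.9] y [18.4 21.5]
-48 14 [34.2 54.  68.1] y [11.3 21.4]
-40 28 [29.5 57.  71.8] y [ 7.  20.9]
-32 31 [44.7 63.6 79.1] y [-2.2 21. ]
-24 40 [ 50.4  66.6 102.4] y [-4.5 21.3]
-16 16 [ 47.7  69.6 109.2] y [-14.8  21.5]
24 17 [68.2 73.8 80.4] y [ 1.4 17.8]
32 36 [36.  74.6 82.3] y [-8.  20.9]
40 37 [52.9 76.1 84.4] y [-8.1 20.7]
48 16 [66.4 74.  81.7] y [-5.8 21.1]
56 20 [28.5 47.5 70.3] y [-2.1 19.8]
64 11 [34.3 53.3 57.4] y [-3.  20.8]
```

Emit:
carry_out([
  [0.001,-0.0005,0],
  [0.0025,-0.001,0],
  [0.0025,-0.001,0.001],
  [0.0025,-0.001,0.002],
], roll=[0,0,0,0], claw=[0.03,0.03,0.03,0.03])

```text
clock: 25.25
position: [516.3, 183.0, 204.6]
ee_rot: [0.115, 0.993, 0.003, 0.005]
contact_force: [10.7, -3.9, 5.9]
gripper_width: 36.1
grasp_force: 64.4
```

```bash
cat >> held.py <<'E'
print("front: z-band -> max x", [(z,np.round(np.percentile(B[(B[:,2]>=z)&(B[:,2]<z+5)&(abs(B[:,1]-ty)<19)&(B[:,0]<90)][:,0],[90,98]),1)) for z in range(40,90,5) if ((B[:,2]>=z)&(B[:,2]<z+5)&(abs(B[:,1]-ty)<19)&(B[:,0]<90)).sum()>3])
E
python3 held.py
```

```text
bay [-10.8   1.1 204.6] F [10.7 -3.9  5.9] w 36.1 t 25.25 j [ 0.6  0.5 -0.4  0.  -0.7 -2.4]
torque [-0.8 -2.3  0.1]
-64 7 [39.3 49.9 71.8] y [18.3 21.1]
-56 12 [38.3 50.2 78.8] y [15.1 20.8]
-48 16 [32.9 55.8 66.5] y [ 8.  21.3]
-40 30 [33.4 56.3 65.8] y [ 2.9 21. ]
-32 39 [ 38.8  64.8 112.8] y [-2.6 20.8]
-24 29 [48.8 65.6 75.6] y [-8.6 20.7]
-16 15 [60.7 64.3 88.2] y [-17.   14.2]
16 4 [66.5 72.7 74.5] y [ 8.6 13.8]
24 23 [66.  73.9 79.7] y [-3.7 20.2]
32 36 [48.1 71.8 79.6] y [-8.  21.4]
40 37 [31.7 73.5 80. ] y [-7.3 21.6]
48 16 [58.1 69.7 77. ] y [-11.1  18.8]
56 19 [29.1 45.8 59.4] y [-2.2 19.6]
64 4 [48.2 52.6 54.9] y [-18.5   5.1]
front: z-band -> max x [(40, array([69.4, 78.1])), (45, array([81.3, 85.2])), (50, array([81.4, 83.8])), (55, array([79.9, 84.5])), (60, array([77.5, 81.1])), (65, array([49. , 72.1])), (70, array([50.2, 56.3])), (75, array([46.8, 48.7])), (80, array([75.8, 87.1]))]
```

Emit:
carry_out([
  [0,0,0.0015],
  [0,0,0.003],
  [0,0,0.0045],
], roll=[0,0,0], claw=[0.03,0.03,0.03])

```text
clock: 25.68
position: [516.4, 183.0, 200.2]
ee_rot: [0.115, 0.993, 0.003, 0.005]
contact_force: [10.3, -4.4, 8.7]
gripper_width: 36.3
grasp_force: 64.9
```

Emit:
carry_out([
  [0,0,0.001],
  [0,0,0.002],
], roll=[0,0], claw=[0.03,0.03])

```text
clock: 25.92
position: [516.5, 182.9, 199.1]
ee_rot: [0.115, 0.993, 0.003, 0.005]
contact_force: [7.8, -6.0, 14.6]
gripper_width: 36.6
grasp_force: 65.6
```

```bash
python3 held.py
```

```text
bay [-10.5   1.  199.1] F [ 7.8 -6.  14.6] w 36.6 t 25.925 j [ 0.6  0.5 -0.4  0.  -0.6 -2.4]
torque [-1.3 -1.9  0.1]
-64 5 [39.3 44.1 53.8] y [19.2 20.7]
-56 11 [39.6 50.3 75.2] y [16.8 21.5]
-48 16 [28.5 47.1 68.9] y [12.5 21.1]
-40 29 [30.8 56.1 66.6] y [ 3.  21.1]
-32 38 [ 31.1  60.4 109.1] y [-3.1 20.2]
-24 35 [ 47.5  60.8 107.9] y [-10.1  21.6]
-16 12 [54.8 60.9 88. ] y [-19.3  16.2]
16 3 [61.4 64.7 65. ] y [ 9.3 14.2]
24 21 [57.9 64.4 70.8] y [-3.6 20.4]
32 30 [32.8 63.6 71.3] y [-7.  21.1]
40 36 [32.7 63.3 72.5] y [-5.8 21.3]
48 22 [50.  64.  70.8] y [-7.6 20.5]
56 25 [27.6 46.6 58.8] y [-16.3  20.6]
64 4 [31.  46.2 51.3] y [-5.9 18.3]
front: z-band -> max x [(40, array([67.7, 82.8])), (45, array([74.5, 86.1])), (50, array([81.6, 85.6])), (55, array([80.1, 84.3])), (60, array([55.4, 77.4])), (65, array([68.7, 80.1])), (70, array([44.6, 49.8]))]
```

Emit:
carry_out([
  [0,0,0.001],
  [0,0,0.002],
], roll=[0,0], claw=[0.03,0.03])

```text
clock: 26.22
position: [516.7, 182.7, 198.0]
ee_rot: [0.115, 0.993, 0.003, 0.006]
contact_force: [9.8, -7.8, 17.3]
gripper_width: 36.3
grasp_force: 66.1
```

Emit:
carry_out([
  [0,0,0.001],
  [0,0,0.002],
], roll=[0,0], claw=[0.03,0.03])

```text
clock: 26.48
position: [517.0, 182.5, 196.6]
ee_rot: [0.115, 0.993, 0.003, 0.006]
contact_force: [7.3, -8.2, 25.3]
gripper_width: 36.4
grasp_force: 67.2
```

```bash
python3 held.py | grep -v "^-5\|^-6"
```

```text
bay [-10.    0.8 196.6] F [ 7.3 -8.2 25.3] w 36.4 t 26.475 j [ 0.6  0.5 -0.4  0.  -0.6 -2.4]
torque [-2.1 -1.5  0.1]
-48 15 [37.4 51.9 68.1] y [12.4 21.1]
-40 25 [34.4 53.9 65.6] y [ 5.8 20.1]
-32 34 [ 42.4  59.3 114.4] y [-1.2 20.7]
-24 39 [ 45.   61.  114.2] y [-5.5 20.5]
-16 11 [55.6 60.7 94.7] y [-16.9  20.3]
24 17 [54.4 60.8 65.7] y [ 0.5 17. ]
32 31 [38.9 58.6 65.8] y [-6.4 19.4]
40 31 [39.1 60.  66.2] y [-10.2  20.7]
48 28 [39.9 56.  65.5] y [-11.5  20.7]
56 24 [33.1 48.2 58.6] y [-17.   18.7]
64 4 [32.8 44.5 53.1] y [ 6.7 21.1]
front: z-band -> max x [(40, array([73.6, 83.5])), (45, array([80.4, 86.3])), (50, array([82.7, 85.1])), (55, array([71.6, 80.9])), (60, array([53.8, 78.4])), (65, array([50. , 70.3]))]
```

Emit:
carry_out([
  [0,0,0],
  [0,0,-0.001],
  [0,0,-0.001],
  [0,0,-0.001],
], roll=[0,0,0,0], claw=[0.042,0.055,0.055,0.055])

```text
clock: 27.02
position: [512.3, 181.8, 192.1]
ee_rot: [0.116, 0.993, -0.0, -0.001]
contact_force: [0.2, -0.9, 0.0]
gripper_width: 55.1
grasp_force: 0.0
```

Emit:
carry_out([
  [0,0,-0.03],
  [0,0,-0.06],
  [0,0,-0.09],
  [0,0,-0.09],
], roll=[0,0,0,0], claw=[0.055,0.055,0,0])

```text
clock: 27.52
position: [513.1, 182.2, 284.8]
ee_rot: [0.116, 0.993, 0.002, 0.002]
contact_force: [0.4, -0.1, -0.4]
gripper_width: 19.5
grasp_force: 0.0
```

```bash
cat > fin.py <<'E'
from h import *
np.set_printoptions(precision=1,suppress=True)
where()
def b(X): e=X[:2]-O;return np.array([e@u,e@v,X[2]])
for nm in("side","top"):
    s=get_image(nm);X=[]
    g=proj(s,np.r_[O,50]).astype(int)
    X=np.array([depth(s,(c,q),0) for c in range(g[0]-45,g[0]+45) for q in range(g[1]-45,g[1]+45) if s["z_map"][q,c]>0])
    e=X[:,:2]-O;B=np.c_[e@u,e@v,X[:,2]]
    print(nm)
    for x0 in range(-66,78,6):
        q=B[(abs(B[:,1])<21)&(B[:,0]>=x0)&(B[:,0]<x0+6)&(B[:,2]<100)];r=q[abs(q[:,1])<7]
        if len(r)>2: print(x0,len(r),"z",np.percentile(r[:,2],[20,50,90]),"y",np.percentile(q[q[:,2]>42][:,1],[3,97]) if (q[:,2]>42).sum()>2 else "")
    for n in("cell","cell_cap","guard_handle"):
        print(n,[(np.round(x['at']),round(x['conf'],2),b(depth(s,x['at']))) for x in place_of(s,n) if np.linalg.norm(np.array(x['at'])-g)<75 and depth(s,x['at']) is not None])
E
python3 fin.py
```

```text
bay [-13.7  -0.4 284.8] F [ 0.4 -0.1 -0.4] w 19.5 t 27.525 j [ 0.6  0.4 -0.3  0.  -0.8 -2.4]
side
-66 15 z [14.4 73.6 77.3] y [-15.4  19.5]
-60 12 z [11.5 45.  75.7] y [-15.8  19.4]
-54 11 z [69.  72.7 76.3] y [-18.4  20.6]
-48 6 z [ 9.6 62.  69.1] y [-5.4 20. ]
-42 7 z [56.7 59.6 64.6] y [-11.5  20.4]
-36 8 z [58.5 61.2 64.2] y [-10.   19.7]
-30 9 z [58.7 62.2 65.4] y [-13.2  19.3]
-24 8 z [58.8 60.8 64. ] y [-9.1 20.3]
-18 9 z [39.4 60.5 64.2] y [-10.9  19. ]
-12 14 z [37.5 60.  68.1] y [-11.3  19.9]
-6 9 z [11.3 58.3 61.5] y [-11.5  18.7]
0 10 z [57.1 61.4 66.5] y [-11.   19.2]
6 8 z [55.3 59.9 63.9] y [-10.   20.5]
12 13 z [55.9 59.8 64.6] y [-10.4  18.3]
18 8 z [31.6 58.8 64.4] y [-11.2  19.9]
24 9 z [58.8 61.4 65.6] y [-11.3  18.4]
30 7 z [19.  60.8 62.5] y [-14.8  19.9]
36 7 z [60.  61.7 63.6] y [-11.3  16.6]
42 7 z [60.7 62.1 64.4] y [-10.5  19. ]
48 6 z [61.2 63.5 64.3] y [-10.4  19.4]
54 7 z [59.3 60.2 63.9] y [-14.5  17.8]
60 5 z [48.9 51.4 53.3] y [-14.7  17.5]
66 12 z [51.  57.7 62.7] y [-17.4  19.3]
72 11 z [50.9 61.6 64.3] y [-15.6  19.6]
cell [(array([273., 253.]), 0.
[... 545 characters left out ...]
.9 62.1 62.9] y [-17.8   1.8]
18 3 z [59.6 60.4 62.2] y [-18.3  -5.8]
24 6 z [60.  61.7 64.2] y [-17.9  -1.9]
30 8 z [61.6 62.2 63. ] y [-17.7   1.1]
36 13 z [60.1 61.2 63.6] y [-18.4   6.8]
42 13 z [61.  61.7 63.2] y [-18.5  12.3]
48 11 z [58.8 59.8 62.4] y [-17.4  16.2]
54 9 z [55.4 60.6 62.3] y [-17.6  13. ]
60 14 z [50.3 51.4 53.9] y [-20.1  18. ]
66 12 z [53.7 57.1 59.1] y [-20.   18.6]
72 17 z [57.  59.5 65. ] y [-18.9  16.7]
cell [(array([224., 218.]), 0.68, array([-18.6, -43.9, 212.2]))]
cell_cap [(array([273., 220.]), 0.7, array([  28.3, -136.3,    3.9])), (array([222., 194.]), 0.56, array([57. ,  2.5, 58.7]))]
guard_handle [(array([220., 143.]), 0.63, array([139. ,   5.4, 219.7]))]
```

The cell lies level (top 60.5–61.7 mm all along) and ends at the brass. I give it a light press with closed fingers over the cap half to be sure it is home.

Emit:
carry_out([
  [-0.022,0,0],
  [-0.044,0,0.01],
  [-0.044,0,0.03],
  [-0.044,0,0.045],
  [-0.044,0,0.048],
  [-0.044,0,0.048],
], roll=[0,0,0,0,0,0], claw=[0,0,0,0,0,0])

```text
clock: 28.68
position: [555.3, 171.7, 234.8]
ee_rot: [0.116, 0.993, 0.0, 0.0]
contact_force: [0.1, -0.1, 0.0]
gripper_width: 0.1
grasp_force: 0.0
```

Emit:
carry_out([
  [0,0,0.001],
  [0,0,0.002],
], roll=[0,0], claw=[0,0])

```text
clock: 28.92
position: [555.6, 171.8, 233.9]
ee_rot: [0.116, 0.993, 0.0, 0.001]
contact_force: [-3.6, 0.4, 10.0]
gripper_width: -0.0
grasp_force: 4.8
```

Emit:
carry_out([
  [0,0,0.001],
  [0,0,0.0015],
], roll=[0,0], claw=[0,0])

```text
clock: 29.18
position: [555.5, 171.9, 233.8]
ee_rot: [0.116, 0.993, 0.0, 0.001]
contact_force: [-5.4, -1.2, 13.8]
gripper_width: -0.1
grasp_force: 7.5
```

Emit:
carry_out([
  [0,0,-0.02],
  [0,0,-0.06],
  [0.03,0,-0.11],
  [0.09,0,-0.16],
  [0.15,-0.02,-0.16],
  [0.2,-0.06,-0.16],
  [0.2,-0.1,-0.16],
  [0.2,-0.1,-0.16],
], roll=[0,0,0,0,0,0,0,0], claw=[0,0,0,0,0,0,0,0])

```text
clock: 30.18
position: [335.5, 118.4, 391.5]
ee_rot: [0.117, 0.993, 0.001, 0.0]
contact_force: [0.7, -0.0, 0.2]
gripper_width: 0.1
grasp_force: 0.0
```

```bash
python3 fin.py | grep -v "y \[ *-[12].*]$" | head -30
python3 - <<'E'
from h import *
s,t=get_image('side'),get_image('top')
for n in("guard_handle","cell_cap","bolt_knob","spring_face"):
  A=[x for x in place_of(t,n) if np.hypot(x['at'][0]-218,x['at'][1]-200)<75][:1];B=[x for x in place_of(s,n) if np.hypot(x['at'][0]-270,x['at'][1]-250)<75][:1]
  if A and B: X,e=tri(t,A[0]['at'],s,B[0]['at']);d=X[:2]-O;print(n,np.round([d@u,d@v,X[2],e],1))
E
```

```text
side
-48 4 z [41.8 61.1 64.4] y [-3.2 20. ]
18 8 z [55.3 59.6 66.1] y [-5.6 19.7]
48 8 z [61.1 62.6 63.9] y [-8.1 19.2]
cell [(array([289., 204.]), 0.86, array([  49.4, -192.3,   40.6])), (array([272., 255.]), 0.56, array([-2.5, 12.1, 56.5]))]
cell_cap [(array([257., 246.]), 0.85, array([52.3,  8.1, 58.4])), (array([285., 219.]), 0.59, array([  33.7, -138.3,   29.5]))]
guard_handle [(array([226., 200.]), 0.71, array([142.6,   2.2, 220.3]))]
top
cell [(array([224., 216.]), 0.76, array([  1.2, -14. ,  53.3]))]
cell_cap [(array([225., 192.]), 0.9, array([64.7, -0.9, 52.1])), (array([224., 217.]), 0.69, array([  0.6, -16.8,  53.1])), (array([274., 222.]), 0.61, array([  22.3, -142.4,   21.7]))]
guard_handle [(array([221., 144.]), 0.97, array([137.9,   3.8, 219.3]))]
guard_handle [145.4   5.  205.6   5.4]
cell_cap [65.   0.7 34.9  0.2]
bolt_knob [-100.7   21.6  115.6    0.8]
```

The cap is at the brass, the bolt is back and the guard stands open, so I hand in.

```bash
python3 -c "
from bench import *
print(job_done())"
```

```text
the job is handed in; nothing more can be done
None
```

I handed the job in at about 31 s of the 64 s limit. The bolt is fully back and the guard stands open at about 1.64 rad. By the depth readings the long cell lies level in both saddles with its cap at the brass contact. To tilt it I pressed its front lightly on the brass block (about 15 N), and pressing it home took about 25 N.

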